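Hover the fitting brow frame over a freshly drawn practice brow

TASK

Take the brow frame that fits the drawn brow, the middle-sized of the three pink ones in the steel tray, by its upright handle and carry it over the row of pigment bottles to the practice skin. Finish while still holding it level and still, about a centimetre above the skin, with the drawn brow centred in its window and the window's long side along the brow (either way round); the pigment is fresh, so nothing may touch the skin or its block. Leave the other two frames, the bottles and the white jar where they are.

Things in the scene. Friction and masses are not known exactly. Their poses are not given: they have to be found in the camera images.
- frame_short: pink brow frame, the shortest of three: flat plate 4 mm thick, 68 mm (its y) by 53 mm (x from -30 to +23 mm), with a window 50 mm (y) by 28 mm (x). Origin: window centre at the plate's underside, z up. Upright handle fin centred at x=-22 mm, y=0: 12 mm thick (x), 40 mm long (y), 4 to 46 mm above the underside. About 50 g. Lies flat in the tray, in any of the three places
- frame_middle: pink brow frame, the middle size of three: flat plate 4 mm thick, 84 mm (its y) by 53 mm (x from -30 to +23 mm), with a window 66 mm (y) by 28 mm (x). Origin: window centre at the plate's underside, z up. Upright handle fin centred at x=-22 mm, y=0: 12 mm thick (x), 40 mm long (y), 4 to 46 mm above the underside. About 50 g. Lies flat in the tray, in any of the three places
- frame_long: pink brow frame, the longest of three: flat plate 4 mm thick, 100 mm (its y) by 53 mm (x from -30 to +23 mm), with a window 82 mm (y) by 28 mm (x). Origin: window centre at the plate's underside, z up. Upright handle fin centred at x=-22 mm, y=0: 12 mm thick (x), 40 mm long (y), 4 to 46 mm above the underside. About 50 g. Lies flat in the tray, in any of the three places
- tray: fixed steel tray, 160 mm (its x) by 310 mm (its y), walls 3 mm thick, 16 mm high, inner floor 3 mm above the table. Origin: centre of its underside. The frames lie side by side along its y, window centres about 98 mm apart, long sides roughly along the tray's x, handles on the tray's +y side
- skin_block: fixed white block with a skin-coloured practice skin on top, 110 mm (its x) by 150 mm (its y), top face 26 mm above the table. Origin: centre of its underside
- brow (a point): centre of the one dark brown brow drawn on the practice skin, on the skin's top face (26 mm above the table). The brow is 54 mm long along this point's y axis and about 17 mm wide along x; z up
- stand: fixed white bottle stand with a purple band, a plain block 300 mm (its x) by 56 mm (its y) by 40 mm high, between the tray and the practice skin. Origin: centre of its underside. With the bottles on it the row is 125 mm high above the table
- pigment_0: dark pigment bottle with black cap, 32 mm diameter, 85 mm tall, about 60 g, loose, standing upright on the stand. Origin: centre of its underside
- pigment_1: dark pigment bottle with black cap, 32 mm diameter, 85 mm tall, about 60 g, loose, standing upright on the stand. Origin: centre of its underside
- pigment_2: dark pigment bottle with black cap, 32 mm diameter, 85 mm tall, about 60 g, loose, standing upright on the stand. Origin: centre of its underside
- jar: white closed jar, 60 mm diameter, 70 mm tall, about 150 g, loose on the table between the stand and the practice skin. Origin: centre of its underside
There are look-alikes about, which are no part of the job. There is more than one size of the jar; the one meant has the size given above.

How it is judged:
On the way, in this order (a step that is already met when the one before it is completed fails the run):
1. the middle frame is lifted out of the tray (height (world z) of frame_middle above 0.04 m and contact force between frame_middle and the fingers above 0.5 N and contact force between frame_middle and tray below 0.05 N), for 0.1 s.
2. it is carried above the row of bottles (height (world z) of frame_middle above 0.125 m and y of frame_middle in the frame of stand between -0.05 and 0.05 m and x of frame_middle in the frame of stand between -0.2 and 0.2 m), for 0.04 s.
At the end, for the whole second after the job is handed in: Middle frame held still, level within 0.1 rad, 4 to 18 mm above the skin, centre within 6 mm of the brow centre, long side within 0.12 rad of the brow (either way round), touching only fingers. Other frames within 30 mm, bottles and jar within 20 mm of their start and upright (horizontal distance between frame_middle and brow below 0.006 m and z of frame_middle in the frame of brow between 0.004 and 0.018 m and angle between the y axis of frame_middle and the y axis of brow, either way round below 0.12 rad and angle between frame_middle's own z axis and vertical below 0.1 rad and linear speed of frame_middle below 0.02 m/s and contact force between frame_middle and the fingers above 1 N and contact force between frame_middle and skin_block below 0.05 N and contact force between frame_middle and tray below 0.05 N and contact force between frame_middle and stand below 0.05 N and contact force between frame_middle and jar below 0.05 N and contact force between frame_middle and pigment_0 below 0.05 N and contact force between frame_middle and pigment_1 below 0.05 N and contact force between frame_middle and pigment_2 below 0.05 N and distance of each of frame_short, frame_long from where it was at the start of the episode below 0.03 m and distance of each of pigment_0, pigment_1, pigment_2, jar from where it was at the start of the episode below 0.02 m and angle between each of pigment_0, pigment_1, pigment_2, jar's own z axis and vertical below 0.2 rad); the arm keeps its last pose, push and grip.
It fails at once if anything touches the practice skin or its block (contact force between skin_block and anything else above 0.3 N).
It fails at once if another frame is shifted by more than 30 mm (distance of any of frame_short, frame_long from where it was at the start of the episode above 0.03 m).
It fails at once if a bottle or the jar is shifted by more than 20 mm or tipped (distance of any of pigment_0, pigment_1, pigment_2, jar from where it was at the start of the episode above 0.02 m or angle between any of pigment_0, pigment_1, pigment_2, jar's own z axis and vertical above 0.35 rad).
It also fails if it takes over 48 s, if anything falls off the work surface, if the arm or the gripper's body presses on something with over 40 N, if the wrist force passes 120 N, or if a joint passes its speed limit or range.

ROBOT

A 7-joint arm with a two-finger parallel gripper is mounted at the origin on the work surface. World frame = base frame: x ahead of the robot, y to its left, z up, the work surface at z = 0. Lengths are in m, angles in rad, forces in N, time in s.
With the tool pointing down it reaches from about 0.425 to 0.875 m from the base axis. Payload 4.7 kg.
Tool frame: the origin (TCP) lies on the centre line of the jaws, within the pads' length; the fingertips stand 14 mm ahead of it and the grasp point (between the pads) lies 5 mm behind it; z points along the fingers, y is the line along which they close (so a half turn about z gives the same grasp; the last joint's range is limited). The gripper opens to 87 mm and grips with 3 to 60 N. Pads are 19 mm wide; open, the fingers measure 117 mm over their backs; the gripper's body (75 mm by 190 mm) begins 51 mm behind the grasp point.
Start: joints at [-1.328, 0.321, -0.07, 1.45, 0.023, 1.371, -0.057], TCP at [0.147, 0.633, 0.202] pointing down, gripper open.
Joint ranges: [-2.86, 2.86], [-0.3, 2.09], [-1.38, 1.24], [0.06, 2.45], [-1.56, 4.7], [0.09, 2.05], [-2.69, 2.69]. Speed limits (rad/s): [2.57, 2.57, 3.14, 3.14, 3.14, 3.14, 3.14].

INTERFACE

Orientations are given as a rotation vector (axis times angle).
In Python, from bench import ctrl gives the robot as it stands.
- The arm moves only by the tool send_rows, never from a script. Its argument "steps" is a list of rows, each an object of numbers: "tx", "ty", "tz": the shift along the tool's x, y, z in units of 60 mm (1.0 is 60 mm); "turn": the turn about the tool's z in units of 8 degrees (1.0 is 8 degrees); "grip": the opening, from 0 (shut) to 1 (fully open). A call has 1 to 12 rows; each row shifts and turns the commanded pose from where the row before left it, along the tool's axes as they then stand; what a row does not reach is not made up. A row lasts 1/8 s, in which the tool goes at most 62.5 mm and 10.7 degrees, less where a joint would pass 70% of its speed; a pose out of reach is approached as far as the arm can. A call is refused whole if a number of a shift passes 1 or a number of a turn 1, either way. A call with a gripper value outside its range is refused whole. The fingers move at their own pace and stop on an object; "newtons" is the grip in N (left out, the last holds). Time passes only in rows, so rows that do not move let the fingers close. It gives the time, the measured TCP pose, the force, the opening and the grip force at its end, in the units of the state.
- ctrl.get_state(): the state, without advancing time (a new reading comes with each control period).
- ctrl.get_image(name): name is "side" or "top" or "wrist"; returns a dict with "pixels" (480x640x3 uint8, red, green, blue), "K" (3x3 intrinsics, pixels), "cam_to_world" (4x4, takes a point from camera to world coordinates); the wrist camera has in their place "T_tool_cam" (4x4, takes a point from camera to tool coordinates, whose origin is the TCP and whose axes are the flange's). Camera axes: x right, y down, z forward; pixel columns grow to the right and rows downward; lengths in m; the calibration is good to about 2 mm. A picture is of the moment at which its call begins: read the wrist's pose just before it. There is no depth.
- ctrl.close_job(): hands the job in; it is judged then, once.
The state is a dict: "time": time; "joint_positions": joint angles; "qd": joint speeds; "joint_torque": joint torques, N m; "position": TCP position; "tool_rot": TCP orientation; "ft_force": force on the tool from outside, world axes, zero at the start; "torque": the same for the moment, N m; "grip_width": opening from 0.0 (shut) to 1.0 (fully open); "grip_force": force on a finger pad.
Only numpy, scipy, OpenCV 4.12 (cv2) and the standard library are available. Lean on these libraries where they do the work, as an engineer would, in place of code of your own. Each camera call takes 0.05 s, during which the arm holds its last target. There are 200 camera calls.

## Working session

There is one attempt and no reset: what is moved stays moved. The work goes in short steps, Python scripts to look and compute and a tool call to move; the robot and the scene stay as the last step left them, time stands still between calls to the robot, and variables do not carry over. Pictures are saved under pics/ and viewed, at most 10 in all, crops included, and the job is handed in when it is done.

Besides the shell and the picture viewer there is one more tool, called after ">>>" as name(argument=value, ...) on one line, values as JSON. send_rows: Moves the arm, as the interface text tells. Its arguments: {"type":"object","properties":{"steps":{"type":"array"},"newtons":{"type":"number"}},"required":["steps"]}

```bash
mkdir -p pics; ls
cat > h.py <<'E'
import numpy as np,cv2,pickle
from scipy.spatial.transform import Rotation as R
from bench import ctrl
def snap(n,f):
    d=ctrl.get_image(n);cv2.imwrite(f'pics/{f}.png',d['pixels'][:,:,::-1]);pickle.dump(d,open(f'pics/{f}.pkl','wb'));return d
def load(f): return pickle.load(open(f'pics/{f}.pkl','rb'))
def ray(d,u,v,z):
    T=d['cam_to_world'];r=T[:3,:3]@np.linalg.solve(d['K'],[u,v,1]);o=T[:3,3]
    return o+r*(z-o[2])/r[2]
E
python3 - <<'E'
from h import *
s=ctrl.get_state();print(s)
for n in('top','side'):
    d=snap(n,n+'0');print(n,d['cam_to_world'].round(3).tolist(),d['K'].tolist())
E
```

```text
pics
{'time': 0.0, 'joint_positions': array([-1.32791156,  0.32185437, -0.07008015,  1.4516645 ,  0.02257794,
        1.37078116, -0.05691419]), 'qd': array([ 3.61104084e-04, -7.51690992e-04,  9.01391681e-05,  9.20634166e-04,
       -6.85225655e-04,  1.27751065e-03,  8.86505020e-04]), 'joint_torque': array([-2.27794767e-04, -4.91287029e+01, -4.04037461e-01, -3.12520051e+01,
       -6.40092837e-02,  4.39272425e-02,  1.96830647e-04]), 'position': array([0.14732833, 0.63248191, 0.2004464 ]), 'tool_rot': array([-3.58562968e-01, -3.12091802e+00,  3.00842214e-03]), 'ft_force': array([-0.15441919, -0.34053436, -0.08386177]), 'torque': array([ 0.00652594,  0.02538116, -0.01833819]), 'grip_force': 0.0, 'grip_width': 1.001150510029024}
top [[0.015, -0.987, 0.159, 0.387], [-1.0, -0.013, 0.01, 0.013], [-0.007, -0.159, -0.987, 1.102], [0.0, 0.0, 0.0, 1.0]] [[487.6601834103657, 0.0, 313.49990646517807], [0.0, 487.6601834103657, 234.35444246523025], [0.0, 0.0, 1.0]]
side [[0.857, -0.282, 0.43, 0.094], [-0.514, -0.445, 0.733, -0.792], [-0.015, -0.85, -0.527, 0.632], [0.0, 0.0, 0.0, 1.0]] [[487.37279855938334, 0.0, 325.9165468494322], [0.0, 487.37279855938334, 237.03188685740398], [0.0, 0.0, 1.0]]
```

View pics/top0.png

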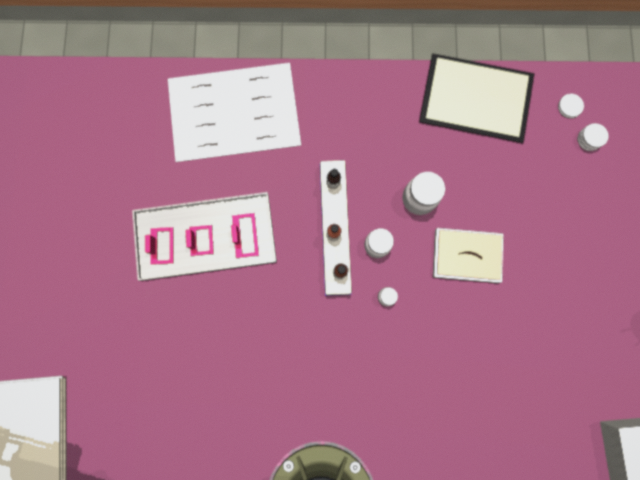

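View pics/side0.png

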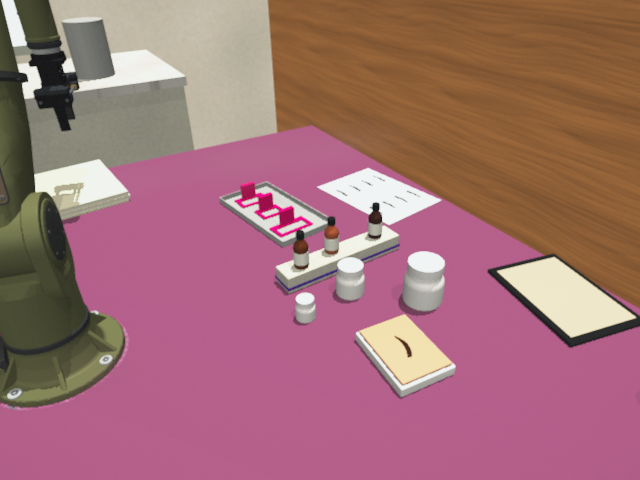

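The top view shows three pink frames in the tray at about (162,245), (202,240) and (246,235). They look about 36, 30 and 42 px long, so the left one should be the middle size. Brow at (470,255). Other look-alikes are the brows printed on the sheet at (235,110), the empty pad at (478,97) and the jars at (379,243), (425,193) and (388,297). I'll check the choice in one close crop.

Run:
```python
from h import *
d=load('top0');im=d['pixels'][:,:,::-1]
a=cv2.resize(im[185:285,130:280],None,fx=5,fy=5,interpolation=cv2.INTER_CUBIC)
cv2.imwrite('pics/c1.png',a)
b=cv2.resize(im[222:288,428:510],None,fx=8,fy=8,interpolation=cv2.INTER_CUBIC)
cv2.imwrite('pics/c2.png',b)
for u,v,z in[(325,161,.04),(345,161,.04),(350,294,.04),(327,294,.04),(379,239,.07)]:print(u,v,ray(d,u,v,z).round(3))
```

```text
325 161 [ 0.726 -0.     0.04 ]
345 161 [ 0.727 -0.045  0.04 ]
350 294 [ 0.429 -0.058  0.04 ]
327 294 [ 0.428 -0.008  0.04 ]
379 239 [ 0.545 -0.117  0.07 ]
```

View pics/c1.png

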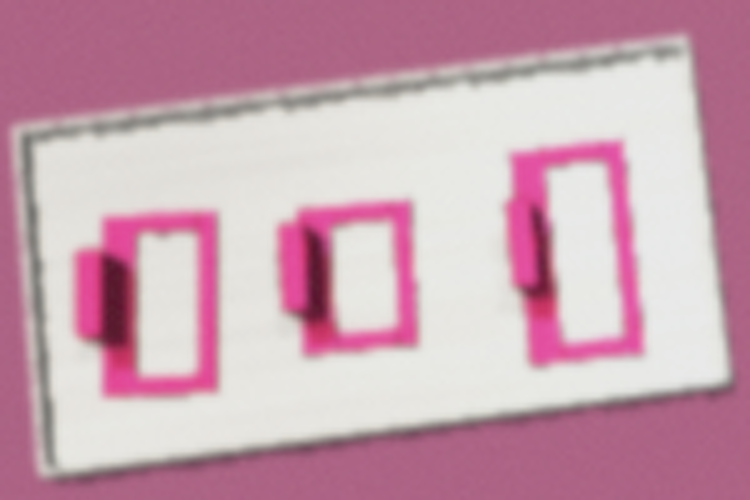

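View pics/c2.png

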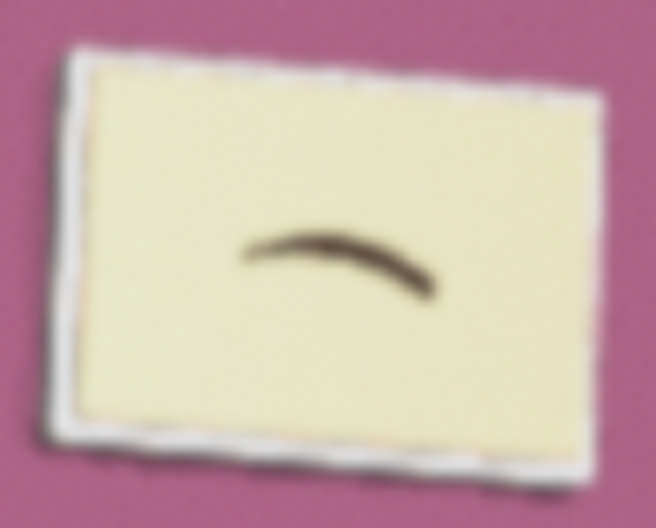

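The crop confirms it. The left frame's plate runs x 104–217, y 212–396, so about 36 px (84 mm). The centre plate is about 28 px and the right one about 42 px. The brow runs from (243,257) to (435,292) in its crop.

Run:
```python
from h import *
d=load('top0')
def c(x,y,s,ou,ov,z): return ray(d,(x+.5)/s-.5+ou,(y+.5)/s-.5+ov,z)
P=np.array([c(x,y,5,130,185,.007) for x,y in[(104,216),(217,212),(217,390),(104,396)]])
print('plate',P.round(4).tolist(),P.mean(0));print('edges',[np.linalg.norm(P[i]-P[i-1]).round(4) for i in range(4)])
print('long angles',[np.degrees(np.arctan2(*(P[a]-P[b])[1::-1])) for a,b in((0,3),(1,2))])
F=np.array([c(x,y,5,130,185,.049) for x,y in[(77,250),(103,250),(100,343),(77,338)]]);print('fin',F.round(4).tolist(),F.mean(0))
B=np.array([c(x,y,8,428,222,.026) for x,y in[(243,257),(435,292),(339,268)]]);print('brow',B.round(4).tolist())
S=np.array([c(x,y,8,428,222,.026) for x,y in[(68,47),(603,95),(590,485),(50,440)]]);print('skin',S.round(4).tolist())
w=ctrl.get_image('wrist');print(w['T_tool_cam'].round(3).tolist())
s=ctrl.get_state();print(R.from_rotvec(s['tool_rot']).as_matrix().round(3).tolist())
```

```text
plate [[0.5735, 0.3963, 0.007], [0.576, 0.3447, 0.007], [0.4945, 0.3398, 0.007], [0.4911, 0.3907, 0.007]] [0.53377367 0.36788955 0.007     ]
edges [np.float64(0.0826), np.float64(0.0517), np.float64(0.0817), np.float64(0.0511)]
long angles [np.float64(3.8969880022287824), np.float64(3.473343536120643)]
fin [[0.5511, 0.3925, 0.049], [0.5512, 0.381, 0.049], [0.5102, 0.3795, 0.049], [0.5122, 0.3897, 0.049]] [0.5311775  0.38569777 0.049     ]
brow [[0.5212, -0.2971, 0.026], [0.5122, -0.3498, 0.026], [0.5185, -0.3236, 0.026]]
skin [[0.5796, -0.2503, 0.026], [0.568, -0.3987, 0.026], [0.4596, -0.39, 0.026], [0.4698, -0.2426, 0.026]]
[[0.0, -0.953, -0.302, 0.083], [1.0, 0.001, -0.001, 0.0], [0.001, -0.302, 0.953, -0.182], [0.0, 0.0, 0.0, 1.0]]
[[-0.974, 0.227, -0.0], [0.227, 0.974, -0.001], [-0.0, -0.002, -1.0]]
```

>>> send_rows(steps=[{"turn": -0.7},{"turn": -0.7},{"turn": -0.7},{"tx": -0.68,"ty": -0.5,"grip": 0.5},{"tx": -0.68,"ty": -0.5,"grip": 0.5},{"tx": -0.68,"ty": -0.5,"grip": 0.5},{"tx": -0.68,"ty": -0.5,"grip": 0.5},{"tx": -0.68,"ty": -0.5,"grip": 0.5},{"tx": -0.68,"ty": -0.5,"grip": 0.5},{"tx": -0.68,"ty": -0.5,"grip": 0.5},{"tx": -0.68,"ty": -0.5,"grip": 0.5},{"tx": -0.68,"ty": -0.5,"grip": 0.5}])

```text
validation failed for argument at $.st...
```

>>> send_rows(steps=[{"tz": 0.4,"grip": 0.5},{"tz": 0.4,"grip": 0.5},{"grip": 0.5},{"grip": 0.5}])

```text
validation failed for argument at $.st...
```

```bash
cat >> h.py <<'E'
def wsnap(f):
    s=ctrl.get_state();d=ctrl.get_image('wrist');T=np.eye(4);T[:3,:3]=R.from_rotvec(s['tool_rot']).as_matrix();T[:3,3]=s['position']
    d['cam_to_world']=T@d['T_tool_cam'];d['T']=T
    cv2.imwrite(f'pics/{f}.png',d['pixels'][:,:,::-1]);pickle.dump(d,open(f'pics/{f}.pkl','wb'))
    print(s['position'].round(4),'tool y ang',np.degrees(np.arctan2(T[1,1],T[0,1])).round(2),'z',T[:3,2].round(3),s['grip_width'],s['grip_force'],s['time']);return d
E
python3 -c "
from h import *
wsnap('w1')"
```

```text
[0.1473 0.6326 0.2007] tool y ang 76.89 z [-0.    -0.001 -1.   ] 0.9991891536772833 0.0 0.15
```

View pics/w1.png

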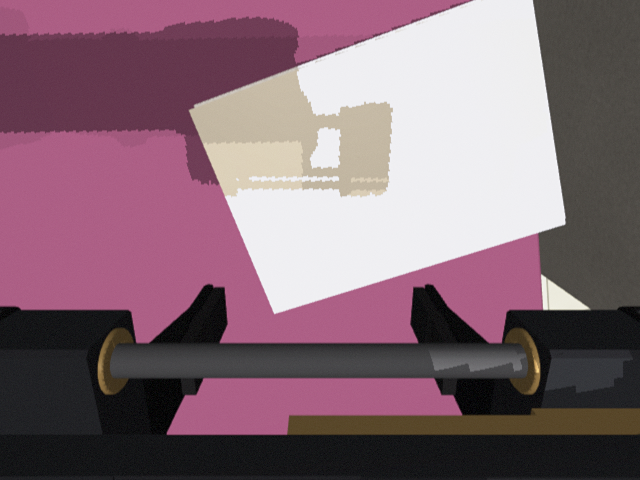

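The calls were refused and the arm hasn't moved: the wrist view shows only a sheet of paper by the start pose. I'll resend with every key in each row.

>>> send_rows(steps=[{"tx": 0,"ty": 0,"tz": 0,"turn": -0.7,"grip": 0.5},{"tx": 0,"ty": 0,"tz": 0,"turn": -0.7,"grip": 0.5},{"tx": 0,"ty": 0,"tz": 0,"turn": -0.7,"grip": 0.5},{"tx": -0.68,"ty": -0.5,"tz": 0,"turn": 0,"grip": 0.5},{"tx": -0.68,"ty": -0.5,"tz": 0,"turn": 0,"grip": 0.5},{"tx": -0.68,"ty": -0.5,"tz": 0,"turn": 0,"grip": 0.5},{"tx": -0.68,"ty": -0.5,"tz": 0,"turn": 0,"grip": 0.5},{"tx": -0.68,"ty": -0.5,"tz": 0,"turn": 0,"grip": 0.5},{"tx": -0.68,"ty": -0.5,"tz": 0,"turn": 0,"grip": 0.5},{"tx": -0.68,"ty": -0.5,"tz": 0,"turn": 0,"grip": 0.5},{"tx": -0.68,"ty": -0.5,"tz": 0,"turn": 0,"grip": 0.5},{"tx": -0.68,"ty": -0.5,"tz": 0,"turn": 0,"grip": 0.5}])

```text
time: 1.7
position: [0.5324, 0.3863, 0.2015]
tool_rot: [0.101, -3.14, -0.0]
ft_force: [0.5, 1.3, 0.5]
grip_width: 0.502
grip_force: 0.0
```

>>> send_rows(steps=[{"tx": 0,"ty": 0,"tz": 0.4,"turn": 0,"grip": 0.5},{"tx": 0,"ty": 0,"tz": 0.4,"turn": 0,"grip": 0.5},{"tx": 0,"ty": 0,"tz": 0,"turn": 0,"grip": 0.5},{"tx": 0,"ty": 0,"tz": 0,"turn": 0,"grip": 0.5}])

```text
time: 2.2
position: [0.5316, 0.3877, 0.1545]
tool_rot: [-0.102, 3.139, 0.001]
ft_force: [-0.7, 0.6, -0.2]
grip_width: 0.501
grip_force: 0.0
```

```bash
python3 -c "
from h import *
wsnap('w2')"
```

```text
[0.5316 0.3877 0.1545] tool y ang 93.71 z [ 0.001  0.001 -1.   ] 0.5012152368157996 0.0 2.2
```

View pics/w2.png

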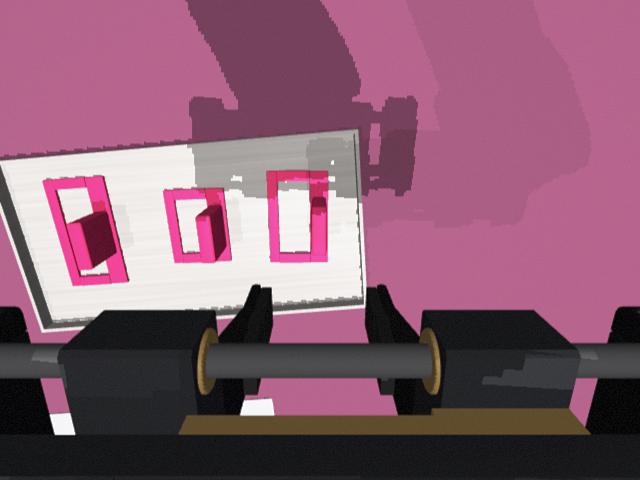

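Wrist view: the middle frame is at right, with plate corners about (268,171), (327,171), (327,262) and (271,262). Its fin is centred near column 319, between the fingers. I'll cross-check this against the top view.

Run:
```python
from h import *
d=load('w2')
P=np.array([ray(d,*p,.007) for p in[(267.5,171),(327.5,171),(327.5,262),(271,262)]])
print(P.round(4).tolist(),P.mean(0))
M=np.linalg.inv(d['cam_to_world'])
for q in [(.5326,.3864,.049),(.5126,.3864,.049),(.5526,.3864,.049)]:
    p=d['K']@(M@np.r_[q,1])[:3];print(q,p[:2]/p[2])
cv2.imwrite('pics/c3.png',cv2.resize(d['pixels'][150:290,240:380,::-1],None,fx=4,fy=4,interpolation=cv2.INTER_CUBIC))
```

```text
[[0.4944, 0.3417, 0.007], [0.4911, 0.3927, 0.007], [0.5738, 0.3987, 0.007], [0.5771, 0.347, 0.007]] [0.53409922 0.37001724 0.007     ]
(0.5326, 0.3864, 0.049) [316.82507509 231.01118094]
(0.5126, 0.3864, 0.049) [318.49107959 205.94896136]
(0.5526, 0.3864, 0.049) [315.22488281 255.08336682]
```

View pics/c3.png

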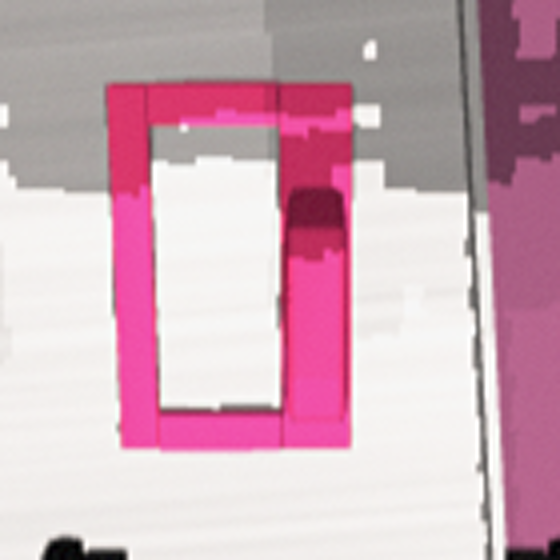

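>>> send_rows(newtons=30, steps=[{"tx": 0,"ty": 0,"tz": 0.5,"turn": 0,"grip": 0.46},{"tx": 0,"ty": 0,"tz": 0.5,"turn": 0,"grip": 0.46},{"tx": 0,"ty": 0,"tz": 0.4,"turn": 0,"grip": 0.46},{"tx": 0,"ty": 0,"tz": 0.3,"turn": 0,"grip": 0.46},{"tx": 0,"ty": 0,"tz": 0.2,"turn": 0,"grip": 0.46},{"tx": 0,"ty": 0,"tz": 0.04,"turn": 0,"grip": 0.46},{"tx": 0,"ty": 0,"tz": 0,"turn": 0,"grip": 0.46},{"tx": 0,"ty": 0,"tz": 0,"turn": 0,"grip": 0.46}])

```text
time: 3.25
position: [0.5319, 0.3877, 0.0382]
tool_rot: [-0.101, 3.139, 0.002]
ft_force: [0.2, 0.4, 0.3]
grip_width: 0.463
grip_force: 0.0
```

>>> send_rows(newtons=30, steps=[{"tx": 0,"ty": 0,"tz": 0,"turn": 0,"grip": 0.25},{"tx": 0,"ty": 0,"tz": 0,"turn": 0,"grip": 0.2},{"tx": 0,"ty": 0,"tz": 0,"turn": 0,"grip": 0.05},{"tx": 0,"ty": 0,"tz": 0,"turn": 0,"grip": 0.05},{"tx": 0,"ty": 0,"tz": 0,"turn": 0,"grip": 0.05},{"tx": 0,"ty": 0,"tz": 0,"turn": 0,"grip": 0.05}])

```text
time: 4.0
position: [0.5313, 0.3873, 0.0372]
tool_rot: [-0.101, 3.14, 0.0]
ft_force: [-0.2, -0.3, 0.4]
grip_width: 0.058
grip_force: 0.0
```

The fingers closed to 5 mm with no force, so they missed the 12 mm fin. I'll look again.

Run:
```python
from h import *
w=wsnap('w3');d=snap('side','s3')
a=cv2.resize(d['pixels'][100:300,120:390,::-1],(540,400));b=cv2.resize(w['pixels'][:,:,::-1],(540,405))[:195]
cv2.imwrite('pics/c4.png',np.vstack([a,b]))
```

```text
[0.5313 0.3873 0.0372] tool y ang 93.69 z [ 0.  0. -1.] 0.05814665638545907 0.0 4.0
```

View pics/c4.png

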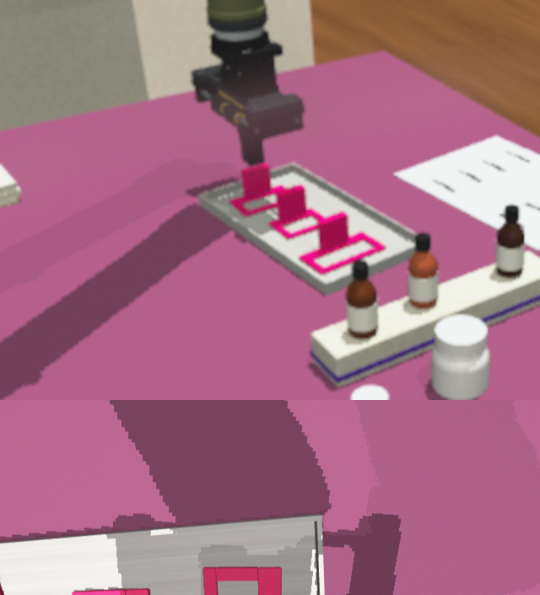

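Run:
```python
from h import *
w=load('w3');d=load('s3');print('K',w['K'].tolist())
def pr(d,q):
    M=np.linalg.inv(d['cam_to_world']);p=d['K']@(M@np.r_[q,1])[:3];return (p[:2]/p[2]).round(1)
for dz in (-.014,0,.005,.03,.06): print(dz,'side',pr(d,(.5313,.3873,.0372+dz)),'wrist',pr(w,(.5313,.3873,.0372+dz)))
# fin base/top expected in side
for q in [(.5126,.387,.049),(.5526,.387,.049),(.5326,.387,.049)]: print(q,pr(d,q),'w',pr(w,q))
# ray of seen tip
T=d['cam_to_world'];r=T[:3,:3]@np.linalg.solve(d['K'],[246.5,181,1]);o=T[:3,3]
for z in(0.02,.06,.1,.14):print(z,(o+r*(z-o[2])/r[2]).round(3))
cv2.imwrite('pics/w3b.png',w['pixels'][120:480,80:560,::-1])
```

```text
K [[384.0886348297016, 0.0, 318.4938646747716], [0.0, 384.0886348297016, 240.0228448532922], [0.0, 0.0, 1.0]]
-0.014 side [247.1 190.9] wrist [318.7 275.8]
0 side [246.6 186.4] wrist [318.7 286.4]
0.005 side [246.4 184.7] wrist [318.7 290.5]
0.03 side [245.5 176.6] wrist [318.7 314.6]
0.06 side [244.4 166.5] wrist [318.8 354.2]
(0.5126, 0.387, 0.049) [240.  184.2] w [320.6 260.6]
(0.5526, 0.387, 0.049) [253.2 180.8] w [315.4 334.7]
(0.5326, 0.387, 0.049) [246.6 182.5] w [317.9 298.8]
0.02 [0.558 0.455 0.02 ]
0.06 [0.528 0.374 0.06 ]
0.1 [0.497 0.292 0.1  ]
0.14 [0.467 0.211 0.14 ]
```

View pics/w3b.png

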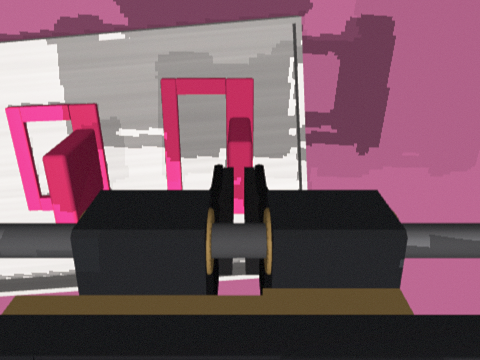

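The wrist view shows both fingertips at about v=285, straddling above the fin. The side view puts the tip near (246,181), level with the fin's top edge. Three cues agree that the tips sit about 19 mm behind the reported TCP, not 14 mm ahead: tip row, open-finger spacing (188 px for 87 mm) and the side view. That puts them at z≈0.055. I'll confirm by probing: open, go down 12 mm, close gently.

>>> send_rows(newtons=6, steps=[{"tx": 0,"ty": 0,"tz": 0,"turn": 0,"grip": 0.35},{"tx": 0,"ty": 0,"tz": 0,"turn": 0,"grip": 0.35},{"tx": 0,"ty": 0,"tz": 0,"turn": 0,"grip": 0.35},{"tx": 0,"ty": 0,"tz": 0.1,"turn": 0,"grip": 0.35},{"tx": 0,"ty": 0,"tz": 0.1,"turn": 0,"grip": 0.35},{"tx": 0,"ty": 0,"tz": 0,"turn": 0,"grip": 0.35},{"tx": 0,"ty": 0,"tz": 0,"turn": 0,"grip": 0.05},{"tx": 0,"ty": 0,"tz": 0,"turn": 0,"grip": 0.05},{"tx": 0,"ty": 0,"tz": 0,"turn": 0,"grip": 0.05},{"tx": 0,"ty": 0,"tz": 0,"turn": 0,"grip": 0.05}])

```text
time: 5.35
position: [0.5314, 0.3874, 0.0254]
tool_rot: [-0.101, 3.14, 0.0]
ft_force: [0.9, 0.4, 0.4]
grip_width: 0.133
grip_force: 6.0
```

Confirmed: it stops at 11.6 mm with 6 N. I'll reopen, go down another 15 mm (tips at about 0.028, above the tray wall) and grip firmly.

>>> send_rows(newtons=30, steps=[{"tx": 0,"ty": 0,"tz": 0,"turn": 0,"grip": 0.3},{"tx": 0,"ty": 0,"tz": 0,"turn": 0,"grip": 0.3},{"tx": 0,"ty": 0,"tz": 0,"turn": 0,"grip": 0.3},{"tx": 0,"ty": 0,"tz": 0.1,"turn": 0,"grip": 0.3},{"tx": 0,"ty": 0,"tz": 0.1,"turn": 0,"grip": 0.3},{"tx": 0,"ty": 0,"tz": 0.05,"turn": 0,"grip": 0.3},{"tx": 0,"ty": 0,"tz": 0,"turn": 0,"grip": 0.3},{"tx": 0,"ty": 0,"tz": 0,"turn": 0,"grip": 0.0},{"tx": 0,"ty": 0,"tz": 0,"turn": 0,"grip": 0.0},{"tx": 0,"ty": 0,"tz": 0,"turn": 0,"grip": 0.0},{"tx": 0,"ty": 0,"tz": 0,"turn": 0,"grip": 0.0},{"tx": 0,"ty": 0,"tz": 0,"turn": 0,"grip": 0.0}])

```text
time: 6.85
position: [0.5315, 0.3874, 0.0105]
tool_rot: [-0.101, 3.14, 0.001]
ft_force: [-0.4, 0.3, 1.4]
grip_width: 0.136
grip_force: 30.0
```

>>> send_rows(steps=[{"tx": 0,"ty": 0,"tz": -0.15,"turn": 0,"grip": 0},{"tx": 0,"ty": 0,"tz": -0.3,"turn": 0,"grip": 0},{"tx": 0,"ty": 0,"tz": -0.5,"turn": 0,"grip": 0},{"tx": 0,"ty": 0,"tz": -0.5,"turn": 0,"grip": 0},{"tx": 0,"ty": 0,"tz": -0.5,"turn": 0,"grip": 0},{"tx": 0,"ty": 0,"tz": -0.5,"turn": 0,"grip": 0},{"tx": 0,"ty": 0,"tz": -0.5,"turn": 0,"grip": 0},{"tx": 0,"ty": 0,"tz": -0.3,"turn": 0,"grip": 0},{"tx": 0,"ty": 0,"tz": -0.1,"turn": 0,"grip": 0},{"tx": 0,"ty": 0,"tz": 0,"turn": 0,"grip": 0}])

```text
time: 8.1
position: [0.5311, 0.3872, 0.2109]
tool_rot: [0.101, -3.14, 0.0]
ft_force: [-0.2, 0.2, -0.5]
grip_width: 0.139
grip_force: 30.0
```

>>> send_rows(steps=[{"tx": -0.012,"ty": -0.3,"tz": 0,"turn": 0,"grip": 0},{"tx": -0.012,"ty": -0.5,"tz": 0,"turn": 0,"grip": 0},{"tx": -0.012,"ty": -0.7,"tz": 0,"turn": 0,"grip": 0},{"tx": -0.012,"ty": -0.7,"tz": 0,"turn": 0,"grip": 0},{"tx": -0.012,"ty": -0.7,"tz": 0,"turn": 0,"grip": 0},{"tx": -0.012,"ty": -0.7,"tz": 0,"turn": 0,"grip": 0},{"tx": -0.012,"ty": -0.7,"tz": 0,"turn": 0,"grip": 0},{"tx": -0.012,"ty": -0.7,"tz": 0,"turn": 0,"grip": 0},{"tx": -0.012,"ty": -0.7,"tz": 0,"turn": 0,"grip": 0},{"tx": -0.012,"ty": -0.7,"tz": 0,"turn": 0,"grip": 0},{"tx": -0.012,"ty": -0.7,"tz": 0,"turn": 0,"grip": 0},{"tx": -0.012,"ty": -0.7,"tz": 0,"turn": 0,"grip": 0}])

```text
time: 9.6
position: [0.5686, -0.0819, 0.2101]
tool_rot: [0.099, -3.138, 0.0]
ft_force: [-0.1, 0.2, -0.0]
grip_width: 0.134
grip_force: 30.0
```

>>> send_rows(steps=[{"tx": -0.012,"ty": -0.7,"tz": 0,"turn": 0,"grip": 0},{"tx": -0.012,"ty": -0.7,"tz": 0,"turn": 0,"grip": 0},{"tx": -0.012,"ty": -0.7,"tz": 0,"turn": 0,"grip": 0},{"tx": -0.012,"ty": -0.7,"tz": 0,"turn": 0,"grip": 0},{"tx": -0.012,"ty": -0.7,"tz": 0,"turn": 0,"grip": 0},{"tx": -0.012,"ty": -0.4,"tz": 0,"turn": 0,"grip": 0},{"tx": -0.012,"ty": -0.17,"tz": 0,"turn": 0,"grip": 0},{"tx": 0,"ty": 0,"tz": 0,"turn": 0,"grip": 0},{"tx": 0,"ty": 0,"tz": 0,"turn": 0,"grip": 0}])

```text
time: 10.72
position: [0.591, -0.321, 0.2109]
tool_rot: [0.104, -3.14, -0.002]
ft_force: [-0.6, -1.0, -1.4]
grip_width: 0.136
grip_force: 30.0
```

Run:
```python
from h import *
d=wsnap('w4');im=d['pixels'].astype(int)
M=np.linalg.inv(d['cam_to_world']);p=d['K']@(M@np.r_[.517,-.3236,.026,1])[:3];p=(p[:2]/p[2]);print('pred brow',p)
u,v=p.astype(int)
m=np.zeros((480,640),np.uint8);w=im.max(2)<130;m[v-45:v+45,u-60:u+60]=w[v-45:v+45,u-60:u+60]
n,l,st,c=cv2.connectedComponentsWithStats(m);print(st[1:],c[1:])
k=1+np.argmax(st[1:,4]);ys,xs=np.where(l==k)
W=np.array([ray(d,x,y,.026)[:2] for x,y in zip(xs,ys)]);np.save('brow.npy',W)
for a in range(64,105,3):
    t=np.radians(a);Y=W@[np.cos(t),np.sin(t)];X=W@[-np.sin(t),np.cos(t)]
    cy,cx=(Y.max()+Y.min())/2,(X.max()+X.min())/2
    print(a,np.ptp(Y).round(4),np.ptp(X).round(4),(cy*np.cos(t)-cx*np.sin(t)).round(4),(cy*np.sin(t)+cx*np.cos(t)).round(4))
print('centroid',W.mean(0));cv,V=np.linalg.eigh(np.cov(W.T));print(np.degrees(np.arctan2(V[1,1],V[0,1])))
print(cv2.minAreaRect((W*1000).astype(np.float32)))
```

```text
[ 0.591  -0.321   0.2109] tool y ang 93.79 z [-0.     0.001 -1.   ] 0.13595016536645413 29.999888241291046 10.725
pred brow [320.81683607 128.61325327]
[[293 119  57  24 440]] [[316.575      133.56136364]]
64 0.0521 0.0203 0.5195 -0.3245
67 0.0527 0.0183 0.5198 -0.3245
70 0.0531 0.0167 0.5203 -0.3245
73 0.0534 0.0152 0.5209 -0.3245
76 0.0536 0.0136 0.5214 -0.3244
79 0.0536 0.0138 0.5213 -0.3241
82 0.0535 0.0153 0.5208 -0.3238
85 0.0532 0.0166 0.5203 -0.3236
88 0.0527 0.0179 0.5198 -0.3234
91 0.0521 0.0192 0.5193 -0.3232
94 0.0515 0.0205 0.5187 -0.3232
97 0.051 0.0222 0.5183 -0.3233
100 0.0503 0.0238 0.5179 -0.3234
103 0.0495 0.0254 0.5175 -0.3236
centroid [ 0.52165058 -0.3271569 ]
77.29842759170394
((521.672607421875, -324.3584289550781), (53.61198806762695, 13.059233665466309), 77.06566619873047)
```

Run:
```python
from h import *
d=load('w4');im=d['pixels'].astype(int)
C=np.linalg.inv(d['T_tool_cam'])
def pr(q):
    p=d['K']@(C@np.r_[q,1])[:3];return (p[:2]/p[2]).round(1)
m=((im[...,0]-im[...,1]>110)&(im[...,0]>120)).astype(np.uint8)
n,l,st,c=cv2.connectedComponentsWithStats(m);
for s in st[1:]:
    if s[4]>60:print(s)
print('near corners pred (fin side, far side):',pr((.0406,.008,.0035)),pr((.0406,-.045,.0035)))
print('window near corners',pr((.0316,-.008,.0035)),pr((.0316,-.036,.0035)))
print('bottom near',pr((.0406,.008,.0075)),pr((.0406,-.045,.0075)))
for r in range(150,300,6):
    x=np.where(m[r])[0]
    if len(x): 
        g=np.where(np.diff(x)>2)[0];print(r,x[0],[(int(x[i]),int(x[i+1])) for i in g],x[-1])
```

```text
[ 230  209  104  101 4088]
[ 306  284   26   59 1509]
near corners pred (fin side, far side): [334.9 208.1] [227.8 208.1]
window near corners [302.8 225.7] [247.  225.6]
bottom near [334.6 206.4] [229.6 206.3]
210 230 [] 333
216 230 [] 333
222 230 [] 333
228 231 [(246, 304)] 333
234 231 [(247, 304)] 333
240 232 [(247, 304)] 333
246 232 [(247, 304)] 333
252 232 [(248, 304)] 333
258 233 [(248, 304), (306, 331)] 333
264 233 [(249, 304), (306, 332)] 333
270 234 [(249, 304), (305, 332)] 333
276 234 [(249, 304), (304, 333)] 333
282 235 [] 250
288 235 [(250, 306)] 331
294 236 [(250, 306)] 331
```

The held frame matches its predicted pose within about 1 mm: window centre at tool (-0.002, -0.022). Brow: centre (0.520, -0.3237), axis about 85° because the width is then 17 mm and it lies along the block. Now the turn.

>>> send_rows(steps=[{"tx": 0,"ty": 0,"tz": 0,"turn": 0.6,"grip": 0},{"tx": 0,"ty": 0,"tz": 0,"turn": 1,"grip": 0},{"tx": 0,"ty": 0,"tz": 0,"turn": 1,"grip": 0},{"tx": 0,"ty": 0,"tz": 0,"turn": 1,"grip": 0},{"tx": 0,"ty": 0,"tz": 0,"turn": 1,"grip": 0},{"tx": 0,"ty": 0,"tz": 0,"turn": 1,"grip": 0},{"tx": 0,"ty": 0,"tz": 0,"turn": 1,"grip": 0},{"tx": 0,"ty": 0,"tz": 0,"turn": 1,"grip": 0},{"tx": 0,"ty": 0,"tz": 0,"turn": 1,"grip": 0},{"tx": 0,"ty": 0,"tz": 0,"turn": 1,"grip": 0},{"tx": 0,"ty": 0,"tz": 0,"turn": 1,"grip": 0},{"tx": 0,"ty": 0,"tz": 0,"turn": 1,"grip": 0}])

```text
time: 12.28
position: [0.5913, -0.321, 0.2113]
tool_rot: [-2.207, -2.236, -0.002]
ft_force: [-0.6, -0.3, -0.8]
grip_width: 0.133
grip_force: 30.0
```

>>> send_rows(steps=[{"tx": 0,"ty": 0,"tz": 0,"turn": 0.7,"grip": 0},{"tx": 0,"ty": 0,"tz": 0,"turn": 0.3,"grip": 0},{"tx": 0,"ty": -0.3,"tz": 0,"turn": 0,"grip": 0},{"tx": -0.1,"ty": -0.5,"tz": 0,"turn": 0,"grip": 0},{"tx": -0.06,"ty": 0,"tz": 0.2,"turn": 0,"grip": 0},{"tx": 0,"ty": 0,"tz": 0.5,"turn": 0,"grip": 0},{"tx": 0,"ty": 0,"tz": 0.5,"turn": 0,"grip": 0},{"tx": 0,"ty": 0,"tz": 0.4,"turn": 0,"grip": 0},{"tx": 0,"ty": 0,"tz": 0.1,"turn": 0,"grip": 0},{"tx": 0,"ty": 0,"tz": 0,"turn": 0,"grip": 0},{"tx": 0,"ty": 0,"tz": 0,"turn": 0,"grip": 0}])

```text
time: 13.65
position: [0.5429, -0.3265, 0.1103]
tool_rot: [2.353, 2.079, 0.001]
ft_force: [-0.4, 0.1, 0.1]
grip_width: 0.134
grip_force: 30.0
```

Run:
```python
from h import *
d=wsnap('w5');T=d['T'];W=T[:3,:3]@[-.002,-.022,.0075]+T[:3,3];print('window centre',W.round(4))
im=d['pixels'].astype(int);C=np.linalg.inv(d['T_tool_cam'])
def pr(q):
    p=d['K']@(C@np.r_[q,1])[:3];return (p[:2]/p[2]).round(1)
print('near plate',pr((.040,.008,.0035)),pr((.040,-.045,.0035)))
m=((im[...,0]-im[...,1]>110)&(im[...,0]>120))
for r in range(200,300,10):
    x=np.where(m[r])[0]
    if len(x): print(r,x[0],x[-1])
v=np.where(m[:,280])[0];print(v[:1])
a=im[190:320,210:350,::-1].astype(np.uint8);cv2.imwrite('pics/c5.png',cv2.resize(a,None,fx=4,fy=4,interpolation=cv2.INTER_CUBIC))
```

```text
[ 0.5429 -0.3265  0.1103] tool y ang -7.09 z [ 0.002 -0.001 -1.   ] 0.1341765165874292 29.999843537807465 13.65
window centre [ 0.5208 -0.3258  0.1028]
near plate [333.1 210.7] [226.3 210.6]
210 229 333
220 230 333
230 230 333
240 231 332
250 232 332
260 233 332
270 234 332
280 234 304
290 235 331
[209]
```

>>> send_rows(steps=[{"tx": 0.035,"ty": -0.015,"tz": 0.2,"turn": 0,"grip": 0},{"tx": 0,"ty": 0,"tz": 0.3,"turn": 0,"grip": 0},{"tx": 0,"ty": 0,"tz": 0.2,"turn": 0,"grip": 0},{"tx": 0,"ty": 0,"tz": 0.1,"turn": 0,"grip": 0},{"tx": 0,"ty": 0,"tz": 0.05,"turn": 0,"grip": 0},{"tx": 0,"ty": 0,"tz": 0,"turn": 0,"grip": 0},{"tx": 0,"ty": 0,"tz": 0,"turn": 0,"grip": 0}])

```text
time: 14.58
position: [0.5417, -0.3242, 0.0586]
tool_rot: [2.354, 2.079, 0.001]
ft_force: [-0.2, 0.4, 0.3]
grip_width: 0.132
grip_force: 30.0
```

Run:
```python
from h import *
d=wsnap('w6');T=d['T'];W=T[:3,:3]@[-.002,-.022,.0075]+T[:3,3];print('window centre',W.round(4))
s=snap('side','s6');t=snap('top','t6')
def pr(d,q):
    M=np.linalg.inv(d['cam_to_world']);p=d['K']@(M@np.r_[q,1])[:3];return p[:2]/p[2]
def F(x,y,z): # frame point -> world (frame x=-tool y, frame y=-tool x)
    return T[:3,:3]@[-.002-y,-.022-x,.0075-z]+T[:3,3]
out=[]
for n,g,(u,v) in(('w',d,(230,190)),('s',s,(345,290))):
    im=g['pixels'][:,:,::-1].copy();k=4 if n=='w' else 3;h,w=(140,105) if n=='w' else (130,120)
    a=cv2.resize(im[v:v+h,u:u+w],None,fx=k,fy=k,interpolation=cv2.INTER_CUBIC)
    for X,Y in(((-30,23),(-42,42)),((-14,14),(-33,33))):
        q=[pr(g,F(x/1e3,y/1e3,0 if n=='s' else .004)) for x,y in((X[0],Y[0]),(X[1],Y[0]),(X[1],Y[1]),(X[0],Y[1]))]
        cv2.polylines(a,[np.int32([((p-[u,v]+.5)*k) for p in q])],True,(0,200,0),1)
    out.append(cv2.resize(a,(400,560)))
cv2.imwrite('pics/c6.png',np.hstack(out))
```

```text
[ 0.5417 -0.3242  0.0586] tool y ang -7.11 z [ 0.001 -0.    -1.   ] 0.1324110828241594 29.999963343143463 14.575
window centre [ 0.5196 -0.3235  0.0511]
```

View pics/c6.png

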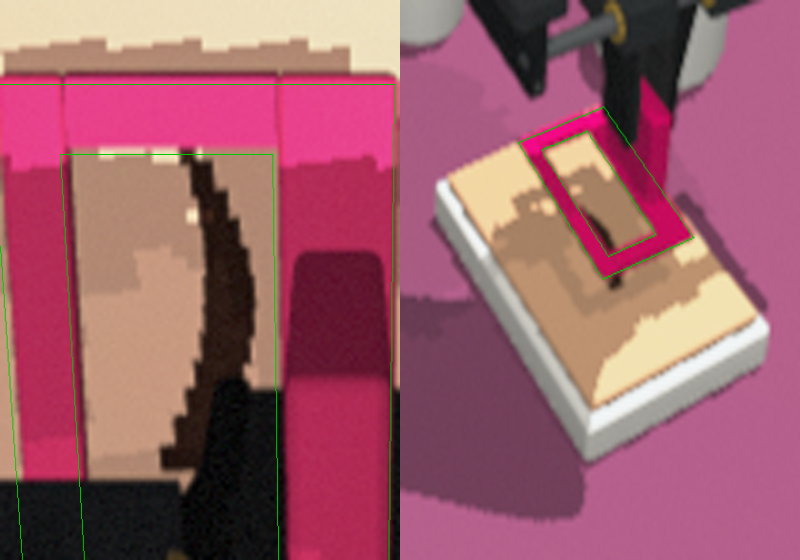

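Left is the wrist view: the brow is visible through the window, arching from about (190,152) to (180,465). Right is the side view: the predicted plate outline lies on the pink plate, so position, angle and height agree. Now the last 14 mm down.

>>> send_rows(steps=[{"tx": 0,"ty": 0,"tz": 0.1,"turn": 0,"grip": 0},{"tx": 0,"ty": 0,"tz": 0.08,"turn": 0,"grip": 0},{"tx": 0,"ty": 0,"tz": 0.05,"turn": 0,"grip": 0},{"tx": 0,"ty": 0,"tz": 0,"turn": 0,"grip": 0},{"tx": 0,"ty": 0,"tz": 0,"turn": 0,"grip": 0},{"tx": 0,"ty": 0,"tz": 0,"turn": 0,"grip": 0}])

```text
time: 15.48
position: [0.5414, -0.324, 0.0445]
tool_rot: [2.355, 2.079, 0.0]
ft_force: [0.1, -0.6, -0.1]
grip_width: 0.137
grip_force: 30.0
```

Run:
```python
from h import *
d=wsnap('w7');T=d['T'];C=T[:3,:3]@[-.002,-.022,.0075]+T[:3,3];print('window centre',C.round(4))
im=d['pixels'].astype(int)
# dark brown in the window: compare with brow.npy in frame of window
fx,fy=-T[:2,1],-T[:2,0]
W=np.load('brow.npy')-C[:2];print('w4 brow fx',(W@fx).min().round(4),(W@fx).max().round(4),'fy',(W@fy).min().round(4),(W@fy).max().round(4))
m=(im.max(2)<85)&(im[...,0]-im[...,2]>12)
m[:205]=0;m[:,:246]=0;m[:,304:]=0;m[295:]=0
n,l,st,_=cv2.connectedComponentsWithStats(m.astype(np.uint8));k=1+np.argmax(st[1:,4]);print(st[k])
ys,xs=np.where(l==k);B=np.array([ray(d,x,y,.026)[:2] for x,y in zip(xs,ys)])-C[:2]
print('w7 brow fx',(B@fx).min().round(4),(B@fx).max().round(4),'fy',(B@fy).min().round(4),(B@fy).max().round(4))
```

```text
[ 0.5414 -0.324   0.0445] tool y ang -7.11 z [ 0. -0. -1.] 0.13660467791639025 30.000067949295044 15.475
window centre [ 0.5194 -0.3233  0.037 ]
w4 brow fx -0.0092 0.0065 fy -0.0264 0.027
[275 232  29  63 601]
w7 brow fx -0.0139 0.0011 fy -0.0265 0.0107
```

Run:
```python
from h import *
for f in('w6','w7'):
    d=load(f);T=d['T'];C=T[:3,:3]@[-.002,-.022,.0075]+T[:3,3];fx,fy=-T[:2,1],-T[:2,0];im=d['pixels'].astype(int)
    W=np.load('brow.npy')-C[:2];a=W@fx;b=W@fy
    for r in range(228,300,5):
        x=np.where((im[r,248:303].max(1)<85)&(im[r,248:303,0]-im[r,248:303,2]>12))[0]+248
        if len(x)>2:
            p=[ray(d,u,r,.026)[:2]-C[:2] for u in(x[0]-.5,x[-1]+.5)]
            y=np.mean([q@fy for q in p]);s=a[abs(b-y)<.0012]
            print(f,r,x[0],x[-1],'fy',y.round(4),'fx',[(q@fx).round(4) for q in p],'w4',(s.min().round(4),s.max().round(4)) if len(s) else '')
```

```text
w6 228 278 280 fy -0.0247 fx [np.float64(0.0011), np.float64(-0.0006)] w4 (np.float64(-0.0003), np.float64(0.0018))
w6 233 280 285 fy -0.0217 fx [np.float64(0.0001), np.float64(-0.0034)] w4 (np.float64(-0.0028), np.float64(0.0012))
w6 238 281 289 fy -0.0186 fx [np.float64(-0.0004), np.float64(-0.0057)] w4 (np.float64(-0.0042), np.float64(0.0004))
w6 243 283 289 fy -0.0156 fx [np.float64(-0.0015), np.float64(-0.0056)] w4 (np.float64(-0.0058), np.float64(-0.0009))
w6 248 283 292 fy -0.0124 fx [np.float64(-0.0014), np.float64(-0.0073)] w4 (np.float64(-0.0063), np.float64(-0.0016))
w6 253 284 294 fy -0.0093 fx [np.float64(-0.0019), np.float64(-0.0085)] w4 (np.float64(-0.0079), np.float64(-0.0014))
w6 258 284 295 fy -0.0061 fx [np.float64(-0.0019), np.float64(-0.009)] w4 (np.float64(-0.0084), np.float64(-0.0012))
w6 263 284 296 fy -0.0029 fx [np.float64(-0.0018), np.float64(-0.0096)] w4 (np.float64(-0.0089), np.float64(-0.0016))
w6 268 284 296 fy 0.0003 fx [np.float64(-0.0017), np.float64(-0.0095)] w4 (np.float64(-0.0086), np.float64(-0.0012))
w6 273 284 296 fy 0.0035 fx [np.float64(-0.00
[... 1576 characters left out ...]
015))
w7 273 282 295 fy -0.0024 fx [np.float64(-0.0019), np.float64(-0.0098)] w4 (np.float64(-0.0092), np.float64(-0.0018))
w7 278 282 295 fy 0.0007 fx [np.float64(-0.0018), np.float64(-0.0097)] w4 (np.float64(-0.0088), np.float64(-0.0015))
w7 283 281 294 fy 0.0038 fx [np.float64(-0.0011), np.float64(-0.0091)] w4 (np.float64(-0.0087), np.float64(-0.0013))
w7 288 281 285 fy 0.0069 fx [np.float64(-0.001), np.float64(-0.0039)] w4 (np.float64(-0.0083), np.float64(-0.0009))
w7 293 279 284 fy 0.01 fx [np.float64(0.0002), np.float64(-0.0032)] w4 (np.float64(-0.0072), np.float64(0.0003))
w7 298 277 283 fy 0.0132 fx [np.float64(0.0015), np.float64(-0.0026)] w4 (np.float64(-0.0067), np.float64(0.002))
```

The measurements agree within 1 mm. One last 1 mm nudge, then I'll hand in.

>>> send_rows(steps=[{"tx": 0,"ty": 0.02,"tz": 0,"turn": 0,"grip": 0},{"tx": 0,"ty": 0,"tz": 0,"turn": 0,"grip": 0},{"tx": 0,"ty": 0,"tz": 0,"turn": 0,"grip": 0},{"tx": 0,"ty": 0,"tz": 0,"turn": 0,"grip": 0},{"tx": 0,"ty": 0,"tz": 0,"turn": 0,"grip": 0}])

```text
time: 16.15
position: [0.5425, -0.3241, 0.0444]
tool_rot: [-2.355, -2.079, -0.0]
ft_force: [-0.4, -0.4, -0.6]
grip_width: 0.133
grip_force: 30.0
```

```bash
python3 -c "
from h import *
s=ctrl.get_state();print(s['position'],s['grip_force']);print(ctrl.close_job())"
```

```text
[ 0.54254407 -0.32408607  0.04436345] 29.99979078769684
the job is handed in; nothing more can be done
None
```

I handed the job in at about 16 s, with the middle frame held level, by measurement about 11 mm above the skin and centred on the brow to about 1 mm; no verdict came back, and the brow's axis (about 85°, frame held at 83°) is my estimate from its given width.

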